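Fish the roll spindle out from under the riser and clip it back in its holder

TASK

The yellow spindle of the small white roll holder has slipped to the back of the low gap under the slatted wooden riser. Fish it out onto the open worktop with the bent rod, lay the rod down flat on the worktop clear of the riser, and then press the spindle down between the holder's two spring clips until it snaps home and both clips close over its ends. Leave the things standing around where they are.

Things in the scene. Friction and masses are not known exactly. Their poses are not given: they have to be found in the camera images.
- riser: Fixed riser of light wood, 150 (its x) x 230 (y) x 48 mm high; origin: centre of its footprint on the worktop. Gap below 36 mm high, open only at its -x edge (x = -75 mm, facing roughly to the robot's right); skirts close the rest, inner faces at x = +65 and y = +-105 mm. Slats along x, 22 mm wide with 12.7 mm slits, through which the gap can be seen.
- riser_mouth (a point): Middle of the gap's open edge (riser x = -75, y = 0, 18 mm up). At the start the spindle lies roughly along the riser's y, 98 to 114 mm in from here, on the riser's -y side (the far side seen from the robot): 85 mm or more free beside it on the +y side, only 10 to 35 mm between it and the back skirt.
- spindle: Loose roll spindle, 0.17 to 0.25 kg, 80 mm long: yellow body 16 x 16 mm, 52 mm long, and on each end a steel stub of 14 mm diameter, 14 mm long, whose last 5 mm are chamfered at 45 degrees to a 4 mm tip. Origin: its middle (8 mm up when lying flat); x: the long axis.
- hook: Loose bent rod, 0.12 kg, lying flat: wooden handle 100 (its x) x 16 (y) x 28 mm high; steel rod of 7 mm diameter, axis 9 mm above the handle's underside, straight along +x from x = 50 to 210 mm, then bent at a right angle to a toe along -y, from y = 0 to -69.5 mm. Origin: centre of the handle's underside. Balance point at about x = 25 mm.
- hook_toe (a point): Point on the axis of the bent rod's toe, at x = 210, y = -50, z = 9 mm of the rod's frame (16 mm short of the toe's end).
- holder: Fixed white roll holder: base 130 (its x) x 60 (y) x 8 mm. Two slippery V cradles at x = +-32 mm (6 mm thick, tops about 56 mm up) carry the spindle's stubs, so that it lies along the holder's x, either way round; between the cradles there is free room above the base. Origin: centre of the base's underside.
- holder_seat (a point): Where the middle of the spindle lies when snapped home: 46 mm above the worktop, over the holder's origin.
- clip_a (a joint): Spring clip at the holder's +x end: polished 5 mm bar across the spindle's end, axis 52.3 mm up, 38.8 mm from the middle. Value: how far it is pushed out, m (0 shut, back to about 0 with the spindle in, about 0.004 as its tip passes). Pressing the spindle straight down spreads both clips: 10 to 15 N in all from 13 mm above home, giving way about 6 mm above it and then pulling it home.
- clip_b (a joint): The same spring clip at the holder's -x end, pushed outward the other way.
- spice_jar_a: Spice jar with red lid, 45 mm diameter, 106 mm high, standing on the riser at its back. Origin: centre of its underside.
- spice_jar_b: Second such spice jar on the riser. Origin: centre of its underside.
- canister: White canister with a wooden lid, 87 mm diameter, 120 mm high, at the back of the worktop. Origin: centre of its underside.
- mug: White mug, 79 x 114 x 96 mm, at the back of the worktop. Origin: centre of its underside.
- glass: Drinking glass, 81 mm diameter, 88 mm high, at the back of the worktop. Origin: centre of its underside.
- teaspoon: Teaspoon, 131 x 27 x 13 mm, lying at the front left of the worktop. Origin: centre of its underside.
- small_cup: Small white cup, 63 x 88 x 52 mm, at the front right of the worktop. Origin: centre of its underside.

How it is judged:
By the outcome, as a careful person would: the job done as asked, in the order asked, and still so for the second after the job is handed in, with the robot touching nothing.
It also fails if it takes over 64 s, if anything falls off the work surface, if the arm or the gripper's body presses on something with over 40 N, if the wrist force passes 120 N, or if a joint passes its speed limit or range.

ROBOT

A 7-joint arm with a two-finger parallel gripper is mounted at the origin on a cart in front of the work surface, level with it; the furniture and walls round the work are solid. World frame = base frame: x ahead of the robot, y to its left, z up, the work surface at z = 0. Lengths are in m, angles in rad, forces in N, time in s.
With the tool pointing down it reaches from about 0.4 to 0.875 m from the base axis. Payload 4.4 kg.
Tool frame: the origin (TCP) lies where the fingers leave the gripper's body, on its centre line; the fingertips stand 73 mm ahead of it and the grasp point (between the pads) lies 54 mm ahead of it; x points along the fingers, y is the direction in which the jaws open and shut, and the axes are right-handed (so a half turn about x gives the same grasp; the last joint's range is limited). The gripper opens to 85 mm and grips with 20 to 120 N. Pads are 22 mm wide; open, the fingers measure 114 mm over their backs; the gripper's body (76 mm by 85 mm) begins 54 mm behind the grasp point. The pads swing forward as they close: fully open they stand 13 mm farther back than shut.
Start: joints at [1.116, 0.628, 0.038, 1.517, -0.027, 0.996, -0.02], TCP at [0.246, -0.601, 0.304] pointing down, gripper open.
Joint ranges: [-3.06, 3.06], [-0.37, 2.12], [-1.25, 1.32], [0.18, 2.47], [-1.1, 4.24], [0.23, 1.98], [-2.94, 2.94]. Speed limits (rad/s): [2.57, 2.57, 3.14, 3.14, 3.14, 3.14, 3.14].

INTERFACE

Orientations are given as a 3x3 rotation matrix whose columns are the frame's x, y, z axes.
In Python, from plant import bot gives the robot as it stands. The module is installed in compiled form; this text tells all that it offers.
- The arm moves only by the tool drive_tool, never from a script. Its argument "moves" is a list that holds one entry, the list of rows, each a list of 7 numbers: the opening, from 0 (shut) to 1 (fully open), then the shift along the world's x, y, z in m, then the turn, a rotation vector about the world's x, y, z in degrees. A call has 1 to 10 rows; each row shifts and turns the commanded pose from where the row before left it; what a row does not reach is not made up. A row lasts 1/8 s, in which the tool goes at most 62.5 mm and 10.7 degrees, less where a joint would pass 70% of its speed; a pose out of reach is approached as far as the arm can. A call with a gripper value outside its range is refused whole. The fingers move at their own pace and stop on an object; "grip_force" is the grip in N (left out, the last holds). Time passes only in rows, so rows that do not move let the fingers close. It gives the time, the measured TCP pose, the force and the opening at its end, in the units of the state.
- bot.sense(): the state, without advancing time (a new reading comes with each control period).
- bot.read_camera(name): name is "side" or "top" or "wrist"; returns a dict with "color" (420x560x3 uint8, blue, green, red), "K" (3x3 intrinsics, pixels), "camera_from_world" (4x4, takes a point from world to camera coordinates); the wrist camera has in their place "tool_from_camera" (4x4, takes a point from camera to tool coordinates, whose origin is the TCP and whose axes are the tool frame's). Camera axes: x right, y down, z forward; pixel columns grow to the right and rows downward; lengths in m; the calibration is good to about 2 mm. The wrist camera is an equidistant fisheye: a pixel r from the principal point sees the ray r / f radians off the axis. A picture is of the moment at which its call begins: read the wrist's pose just before it. There is no depth.
- bot.hand_in(): hands the job in, once; it reports no verdict.
The state is a dict: "t": time; "joint_pos": joint angles; "dq": joint speeds; "joint_efforts": joint torques, N m; "ee_pos": TCP position; "ee_rot": TCP orientation; "wrist_force": force on the tool from outside, world axes, zero at the start; "ft_torque": the same for the moment, N m; "width": finger opening in m.
Only numpy, scipy, OpenCV 4.12 (cv2) and the standard library are available. Lean on these libraries where they do the work, as an engineer would, in place of code of your own. Each camera call takes 0.05 s, during which the arm holds its last target.

## Working session

There is one attempt and no reset: what is moved stays moved. The work goes in short steps, Python scripts to look and compute and a tool call to move; the robot and the scene stay as the last step left them, time stands still between calls to the robot, and variables do not carry over. Pictures are saved under pics/ and viewed, and the job is handed in when it is done.

Besides the shell and the picture viewer there is one more tool, called after "Request:" as name(argument=value, ...) on one line, values as JSON. drive_tool: Moves the arm, as the interface text tells. Its arguments: {"type":"object","properties":{"moves":{"type":"array"},"grip_force":{"type":"number"}},"required":["moves"]}

```bash
mkdir -p pics; ls
python3 - <<'E'
from plant import bot
import cv2, numpy as np
s=bot.sense()
for k,v in s.items(): print(k,np.round(v,4).tolist())
for n in ["side","top","wrist"]:
    r=bot.read_camera(n)
    cv2.imwrite(f"pics/{n}0.png",r["color"])
    print(n,np.round(r["K"],2).tolist(),np.round(r.get("camera_from_world",r.get("tool_from_camera")),4).tolist())
E
```

```text
pics
t 0.0
joint_pos [1.1162, 0.6294, 0.0385, 1.5184, -0.027, 0.9963, -0.02]
dq [-0.0001, -0.0015, -0.0014, 0.0008, -0.0002, 0.0005, -0.0013]
joint_efforts [-0.0011, -56.3406, 1.2268, -19.3443, 0.0113, 0.0105, -0.0]
ee_pos [0.2462, -0.601, 0.303]
ee_rot [[-0.0007, 0.379, -0.9254], [0.0018, -0.9254, -0.379], [-1.0, -0.0019, 0.0]]
wrist_force [-0.6277, 0.0878, -0.1375]
ft_torque [0.0094, 0.02, 0.0262]
width 0.0855
side [[508.42, 0.0, 278.89], [0.0, 508.42, 210.12], [0.0, 0.0, 1.0]] [[0.9985, 0.051, 0.0193, -0.5555], [0.0388, -0.4141, -0.9094, 0.0126], [-0.0384, 0.9088, -0.4154, 1.7944], [0.0, 0.0, 0.0, 1.0]]
top [[397.99, 0.0, 273.19], [0.0, 397.99, 211.53], [0.0, 0.0, 1.0]] [[-0.0852, -0.9964, 0.002, -0.0248], [-0.9761, 0.0831, -0.2006, 0.5703], [0.1997, -0.019, -0.9797, 1.0678], [0.0, 0.0, 0.0, 1.0]]
wrist [[325.19, 0.0, 272.28], [0.0, 325.19, 209.5], [0.0, 0.0, 1.0]] [[0.0006, -0.3079, 0.9514, -0.0706], [1.0, -0.0001, -0.0006, -0.0004], [0.0002, 0.9514, 0.3079, -0.0787], [0.0, 0.0, 0.0, 1.0]]
```

View pics/top0.png

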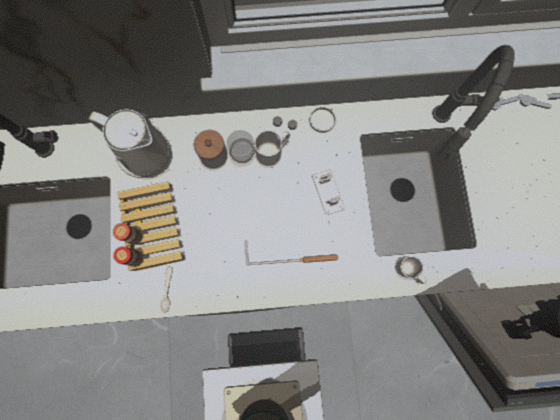

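View pics/side0.png

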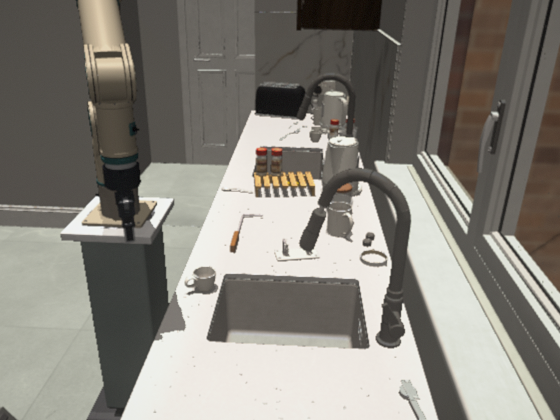

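View pics/wrist0.png

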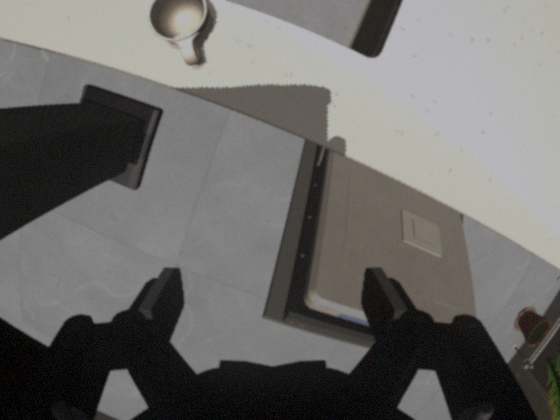

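Run:
```python
import cv2
t=cv2.imread("pics/top0.png")
cv2.imwrite("pics/c1.png",cv2.resize(t[170:290,105:205],None,fx=6,fy=5,interpolation=cv2.INTER_CUBIC)[:600,:])
c=cv2.resize(t[175:285,110:200],None,fx=5.4,fy=5.4,interpolation=cv2.INTER_CUBIC); cv2.imwrite("pics/c1.png",c)
c=cv2.resize(t[155:275,230:360],None,fx=5,fy=5,interpolation=cv2.INTER_CUBIC); cv2.imwrite("pics/c2.png",c)
```

```text
(no output)
```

View pics/c1.png

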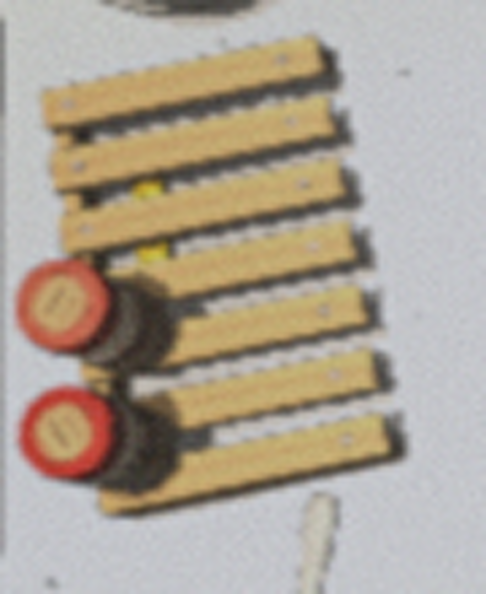

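View pics/c2.png

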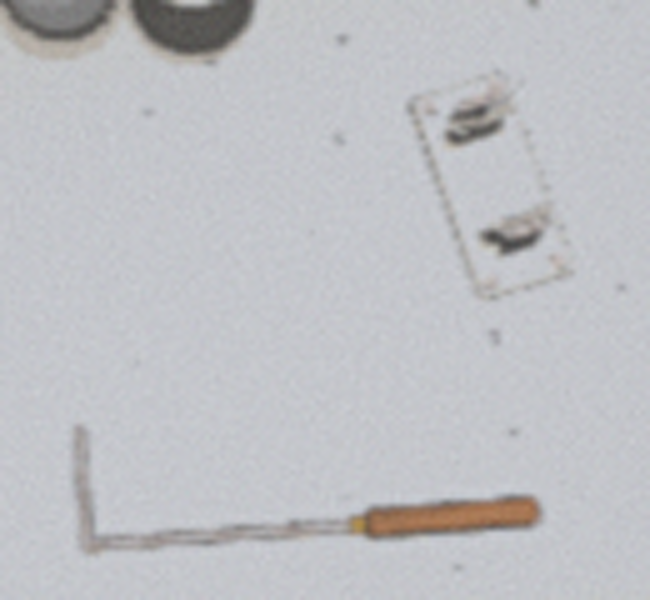

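```bash
cat > h.py <<'E'
import numpy as np, cv2
TOPK=np.array([[397.99,0,273.19],[0,397.99,211.53],[0,0,1]])
TOPT=np.array([[-0.0852,-0.9964,0.002,-0.0248],[-0.9761,0.0831,-0.2006,0.5703],[0.1997,-0.019,-0.9797,1.0678],[0,0,0,1]])
SK=np.array([[508.42,0,278.89],[0,508.42,210.12],[0,0,1]])
ST=np.array([[0.9985,0.051,0.0193,-0.5555],[0.0388,-0.4141,-0.9094,0.0126],[-0.0384,0.9088,-0.4154,1.7944],[0,0,0,1]])
def px2w(px,z,K=TOPK,T=TOPT):
    R,t=T[:3,:3],T[:3,3]
    d=R.T@np.linalg.solve(K,[px[0],px[1],1]); c=-R.T@t
    return c+d*(z-c[2])/d[2]
def proj(p,K=TOPK,T=TOPT):
    q=K@(T[:3,:3]@np.asarray(p)+T[:3,3]); return q[:2]/q[2]
WT=np.array([[0.0006,-0.3079,0.9514,-0.0706],[1,-0.0001,-0.0006,-0.0004],[0.0002,0.9514,0.3079,-0.0787],[0,0,0,1]])
WK=(325.19,272.28,209.5)
def wray(px):
    dx,dy=px[0]-WK[1],px[1]-WK[2]; r=np.hypot(dx,dy); th=r/WK[0]
    return np.array([np.sin(th)*dx/max(r,1e-9),np.sin(th)*dy/max(r,1e-9),np.cos(th)])
def wpx2w(px,z,pos,rot):
    pos=np.array(pos);rot=np.array(rot)
    d=rot@(WT[:3,:3]@wray(px)); c=pos+rot@WT[:3,3]
    return c+d*(z-c[2])/d[2]
def wproj(p,pos,rot):
    q=WT[:3,:3].T@(np.array(rot).T@(np.asarray(p)-pos)-WT[:3,3])
    th=np.arctan2(np.hypot(q[0],q[1]),q[2]); n=np.hypot(q[0],q[1])
    return np.array([WK[1]+WK[0]*th*q[0]/n,WK[2]+WK[0]*th*q[1]/n])
def fit(model,world):  # 2D rigid
    m=np.array(model,float);w=np.array(world,float)
    mc,wc=m.mean(0),w.mean(0);H=(m-mc).T@(w-wc)
    a=np.arctan2(H[0,1]-H[1,0],H[0,0]+H[1,1]);R=np.array([[np.cos(a),-np.sin(a)],[np.sin(a),np.cos(a)]])
    t=wc-R@mc; return t,a,np.linalg.norm((m@R.T+t)-w,axis=1)
E
python3 - <<'E'
from h import *
c1=lambda u,v:(110+u/5.4,175+v/5.4)
c2=lambda u,v:(230+u/5,155+v/5)
M=[(-.075,-.115),(.075,-.115),(-.075,.115),(.075,.115)]
W=[px2w(c1(*p),.048)[:2] for p in [(322,38),(42,92),(393,455),(100,512)]]
t,a,e=fit(M,W);print("riser",t,np.degrees(a),e,W)
R=np.array([[np.cos(a),-np.sin(a)],[np.sin(a),np.cos(a)]])
print("mouth",t+R@[-.075,0])
for p in [(148,188),(154,252)]:
    w=px2w(c1(*p),.016)[:2]; print("spindle pt",w,R.T@(w-t))
M=[(-.065,.03),(-.065,-.03),(.065,-.03),(.065,.03)]
W=[px2w(c2(*p),.008)[:2] for p in [(410,102),(505,72),(573,272),(484,299)]]
t,a,e=fit(M,W);print("holder",t,np.degrees(a),e)
for n,p,z in [("bend",(90,546),.009),("toe end",(80,427),.009),("handle front",(366,525),.02),("handle end",(540,511),.02),("ferr",(352,526),.009)]:
    print(n,px2w(c2(*p),z))
E
```

```text
riser [0.55895559 0.27859889] 96.95503547285637 [0.00180481 0.00115318 0.00134145 0.0023258 ] [array([0.68038784, 0.21800241]), array([0.66314766, 0.36771775]), array([0.45431901, 0.18895657]), array([0.43796786, 0.33971884])]
mouth [0.56803737 0.20415078]
spindle pt [0.61354987 0.32279146] [ 0.03725653 -0.05954385]
spindle pt [0.57786497 0.32016616] [ 0.03897165 -0.02380363]
holder [ 0.62143465 -0.24396424] -167.16647760833095 [0.06039035 0.06043986 0.05777167 0.05783631]
bend [0.42818592 0.01119274 0.009     ]
toe end [0.4973271 0.0119959 0.009    ]
handle front [ 0.42583888 -0.14725659  0.02      ]
handle end [ 0.42530968 -0.24720775  0.02      ]
ferr [ 0.42676915 -0.14007849  0.009     ]
```

Request:
drive_tool(moves=[[[1,0.0225,0.052,-0.0125,0,0,8.45],[1,0.0225,0.052,-0.0125,0,0,8.45],[1,0.0225,0.052,-0.0125,0,0,8.45],[1,0.0225,0.052,-0.0125,0,0,8.45],[1,0.0225,0.052,-0.0125,0,0,8.45],[1,0.0225,0.052,-0.0125,0,0,8.45],[1,0.0225,0.052,-0.0125,0,0,8.45],[1,0.0225,0.052,-0.0125,0,0,8.45],[1,0,0,0,0,0,0]]], grip_force=60)

```text
t: 1.27
ee_pos: [0.428, -0.1806, 0.2033]
ee_rot: [[-0.0, 1.0, 0.008], [0.003, 0.008, -1.0], [-1.0, -0.0, -0.003]]
wrist_force: [-0.4, -0.5, -0.0]
width: 0.0858
```

```bash
cat > look.py <<'E'
import sys
from plant import bot
from h import *
n=sys.argv[1]; cam=sys.argv[2]
s=bot.sense(); r=bot.read_camera(cam); cv2.imwrite(f"pics/{n}.png",r["color"])
import json; json.dump({k:np.array(v).tolist() for k,v in s.items()},open(f"pics/{n}.json","w"))
print(round(s["t"],2),np.round(s["ee_pos"],4).tolist(),np.round(s["ee_rot"],3).tolist(),np.round(s["wrist_force"],2),round(float(s["width"]),4),np.round(s["joint_pos"],3).tolist())
if len(sys.argv)>3:
    x0,y0,x1,y1,f=map(float,sys.argv[3:8]); x0,y0,x1,y1=map(int,(x0,y0,x1,y1))
    cv2.imwrite(f"pics/{n}c.png",cv2.resize(r["color"][y0:y1,x0:x1],None,fx=f,fy=f,interpolation=cv2.INTER_CUBIC))
E
python3 look.py w1 wrist
python3 - <<'E'
from h import *
c2=lambda u,v:(230+u/5,155+v/5)
M=[(.065,.03),(.065,-.03),(-.065,-.03),(-.065,.03)]
W=[px2w(c2(*p),.008)[:2] for p in [(410,102),(505,72),(573,272),(484,299)]]
t,a,e=fit(M,W);print("holder",t,np.degrees(a),e)
E
```

```text
1.27 [0.428, -0.1806, 0.2033] [[-0.0, 1.0, 0.008], [0.003, 0.008, -1.0], [-1.0, -0.0, -0.003]] [-0.35 -0.52 -0.02] 0.0858 [0.513, 0.542, -0.246, 2.113, 0.252, 0.515, 0.089]
holder [ 0.62143465 -0.24396424] 12.792762572112498 [0.00115593 0.00073982 0.00225311 0.0025022 ]
```

View pics/w1.png

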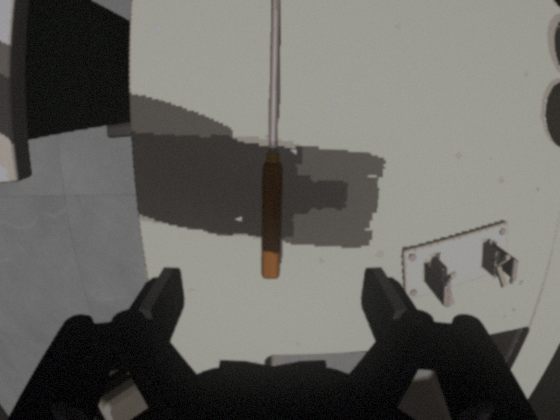

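Run:
```python
from h import *; import json
s=json.load(open("pics/w1.json"));P,R=np.array(s["ee_pos"]),np.array(s["ee_rot"])
for n,p,z in [("end",(270.5,278),.014),("front",(273,158),.028),("rodfar",(276,2),.009),("rodnear",(273,152),.009)]: print(n,wpx2w(p,z,P,R))
for n,p in [("hA",(404,246)),("hB",(505,222)),("hC",(516,265)),("hD",(409,300))]: print(n,wpx2w(p,.008,P,R))
g=P+[0,0,-.054]; print(wproj(g-[0,0,.127],P,R))
```

```text
end [ 0.42637611 -0.25124456  0.014     ]
front [ 0.42773774 -0.13968989  0.028     ]
rodfar [ 0.42922481 -0.01180716  0.009     ]
rodnear [ 0.42775218 -0.13759812  0.009     ]
hA [ 0.55290342 -0.22276732  0.008     ]
hB [ 0.6742775  -0.19934655  0.008     ]
hC [ 0.71078281 -0.25276727  0.008     ]
hD [ 0.57067151 -0.28521402  0.008     ]
[272.97915589 206.96737007]
```

Request:
drive_tool(moves=[[[1,-0.001,0,-0.04,0,0,-1],[1,0,0,-0.04,0,0,0],[1,0,0,-0.035,0,0,0],[1,0,0,-0.01,0,0,0],[0.5,0,0,0,0,0,0],[0,0,0,0,0,0,0],[0,0,0,0,0,0,0],[0,0,0,0,0,0,0]]], grip_force=80)

```text
t: 2.33
ee_pos: [0.4259, -0.1857, 0.0798]
ee_rot: [[0.001, 1.0, -0.02], [-0.001, -0.02, -1.0], [-1.0, 0.001, 0.001]]
wrist_force: [1.5, -0.1, 3.7]
width: 0.0144
```

Request:
drive_tool(moves=[[[0,0,0,0.02,0,0,0],[0,0.021,0.0385,0,0,0,2],[0,0.021,0.0385,0,0,0,2],[0,0.021,0.0385,0,0,0,2],[0,0.021,0.0385,0,0,0,2],[0,0,0,0,0,0,0],[0,0,0,0,0,0,0]]])

```text
t: 3.2
ee_pos: [0.5089, -0.0319, 0.0989]
ee_rot: [[-0.001, 0.993, 0.12], [-0.001, 0.12, -0.993], [-1.0, -0.001, 0.001]]
wrist_force: [-0.2, -0.4, -1.2]
width: 0.0142
```

```bash
python3 look.py t2 top 110 160 290 260 4; python3 look.py s2 side 200 130 350 260 5
```

```text
3.2 [0.5089, -0.0319, 0.0989] [[-0.001, 0.993, 0.12], [-0.001, 0.12, -0.993], [-1.0, -0.001, 0.001]] [-0.23 -0.44 -1.17] 0.0142 [0.208, 0.783, -0.303, 2.046, 0.58, 0.396, -0.433]
3.25 [0.5086, -0.0326, 0.0989] [[-0.001, 0.993, 0.119], [-0.001, 0.119, -0.993], [-1.0, -0.001, 0.001]] [-0.37 -0.17 -1.52] 0.0144 [0.209, 0.783, -0.303, 2.046, 0.58, 0.396, -0.433]
```

View pics/t2c.png

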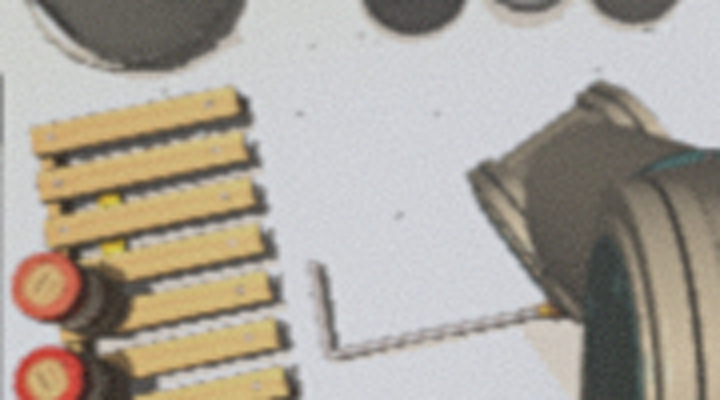

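View pics/s2c.png

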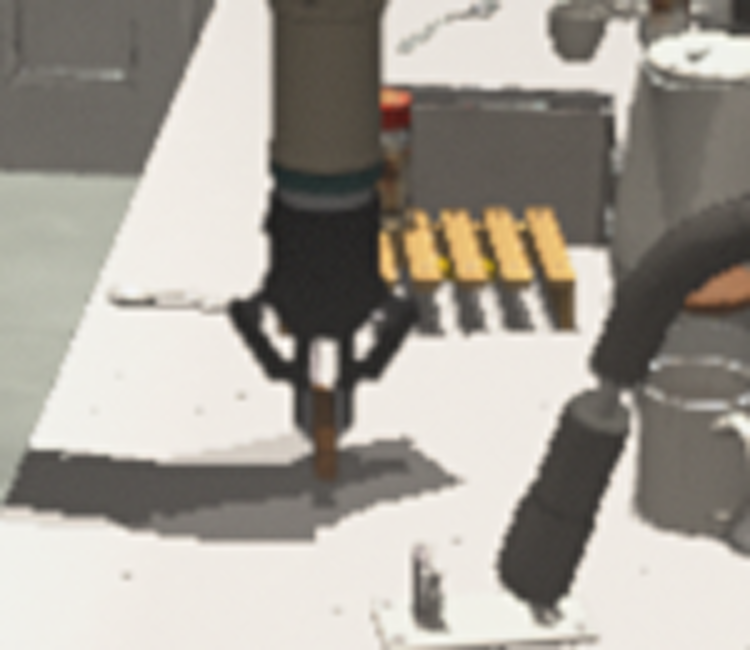

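```bash
cat >> h.py <<'E'
RT=np.array([.559,.2786]);RA=np.radians(96.95)
RR=np.array([[np.cos(RA),-np.sin(RA)],[np.sin(RA),np.cos(RA)]])
toR=lambda w:RR.T@(np.asarray(w)[:2]-RT)
E
python3 - <<'E'
from h import *
c=lambda u,v:(110+u/4,160+v/4)
for n,p in [("bend",(333,352)),("toe",(316,264)),("ferr",(540,311)),("mid",(440,331))]:
    w=px2w(c(*p),.028); print(n,w,toR(w)*1000)
for p in [(110,201),(114,247)]: print("sp",toR(px2w(c(*p),.016))*1000)
for p in [(237,88),(290,366)]: print("edge",toR(px2w(c(*p),.048))*1000)
print("tcp",toR([0.5087,-.0323])*1000)
E
```

```text
bend [0.48578994 0.16228507 0.028     ] [-106.60162012   86.74659321]
toe [0.55034156 0.17162032 0.028     ] [-105.14590541   21.53969476]
ferr [0.50261526 0.01325144 0.028     ] [-256.57608016   88.07844361]
mid [0.49432567 0.0854593  0.028     ] [-183.8957281    87.56973897]
sp [ 37.18055437 -58.14520702]
sp [ 39.06513909 -23.52194697]
edge [ -73.78219364 -113.49817243]
edge [-79.02743932  93.25489552]
tcp [-302.52908779   87.55027723]
```

Request:
drive_tool(moves=[[[0,0,0,-0.016,0,0,0],[0,0,0,0,0,0,0],[0,-0.005,0.04,0,0,0,0],[0,-0.005,0.04,0,0,0,0],[0,-0.005,0.04,0,0,0,0],[0,-0.0045,0.04,0,0,0,0],[0,0,0,0,0,0,0],[0,0,0,0,0,0,0]]])

```text
t: 4.3
ee_pos: [0.49, 0.1273, 0.0827]
ee_rot: [[-0.0, 0.993, 0.119], [-0.001, 0.119, -0.993], [-1.0, -0.0, 0.001]]
wrist_force: [-0.2, -0.7, -0.5]
width: 0.0143
```

```bash
python3 look.py t3 top 110 170 210 270 6; python3 look.py w3 wrist
python3 -c "
from h import *;import json
print(toR(json.load(open('pics/w3.json'))['ee_pos']))"
```

```text
4.3 [0.49, 0.1273, 0.0827] [[-0.0, 0.993, 0.119], [-0.001, 0.119, -0.993], [-1.0, -0.0, 0.001]] [-0.2  -0.67 -0.51] 0.0143 [-0.157, 0.805, -0.229, 2.06, 0.527, 0.333, -0.701]
4.35 [0.4901, 0.1269, 0.0828] [[-0.0, 0.993, 0.118], [-0.001, 0.118, -0.993], [-1.0, -0.0, 0.001]] [-0.02 -0.96 -1.19] 0.0146 [-0.157, 0.805, -0.229, 2.06, 0.527, 0.333, -0.701]
[-0.14224096  0.08672737]
```

View pics/t3c.png

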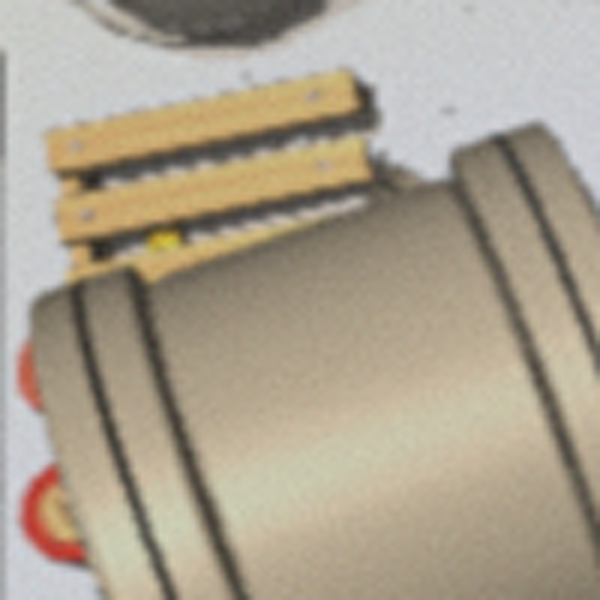

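View pics/w3.png

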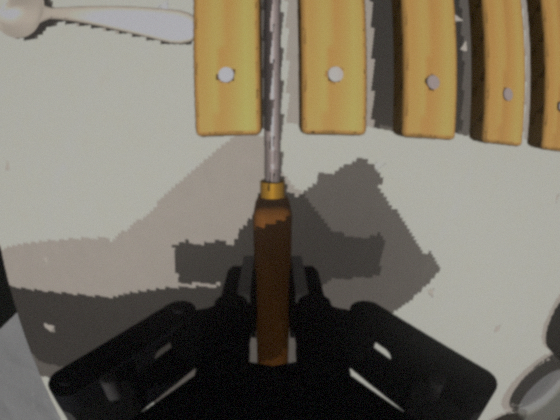

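Run:
```python
from h import *; import json
s=json.load(open("pics/w3.json"));P,R=np.array(s["ee_pos"]),np.array(s["ee_rot"])
for n,p in [("s1L",(197,134)),("s1R",(260,134)),("s2L",(302,132)),("s2R",(366,132)),("s3L",(404,135)),("s3R",(455,137)),("s5L",(545,150)),("s4L",(485,141)),("s4R",(521,143))]:
    w=wpx2w(p,.048,P,R); print(n,w,toR(w)*1000)
```

```text
s1L [0.45684658 0.19405296 0.048     ] [-71.56491794 111.63326598]
s1R [0.47746347 0.19606015 0.048     ] [-72.06718253  90.92499147]
s2L [0.49082709 0.19835822 0.048     ] [-71.40303328  77.38149062]
s2R [0.51197906 0.20151265 0.048     ] [-70.83124043  56.00325127]
s3L [0.52573391 0.20285263 0.048     ] [-71.16548799  42.18732742]
s3R [0.54634292 0.20605128 0.048     ] [-70.48409295  21.34270158]
s5L [0.59629992 0.21117086 0.048     ] [-71.44709071 -28.86670885]
s4L [0.56056483 0.20741514 0.048     ] [-70.85115329   7.06025529]
s4R [0.58016202 0.21073747 0.048     ] [-69.9245596  -12.79494272]
```

Request:
drive_tool(moves=[[[0,-0.0005,0.0025,0,0,0,0],[0,0.0149,0.0018,0,0,0,0],[0,0.0149,0.0018,0,0,0,0],[0,0.0149,0.0018,0,0,0,0],[0,0,0,0,0,0,0]]])

```text
t: 5.03
ee_pos: [0.5352, 0.1359, 0.0829]
ee_rot: [[0.001, 0.993, 0.118], [0.001, 0.118, -0.993], [-1.0, 0.001, -0.001]]
wrist_force: [-0.4, 0.4, -1.1]
width: 0.0145
```

Request:
drive_tool(moves=[[[0,0.0149,0.0018,0,0,0,0],[0,0.0149,0.0018,0,0,0,0],[0,0,0,0,0,0,0]]])

```text
t: 5.4
ee_pos: [0.564, 0.1397, 0.0828]
ee_rot: [[0.0, 0.993, 0.119], [0.0, 0.119, -0.993], [-1.0, 0.0, -0.0]]
wrist_force: [-0.7, 0.7, -1.7]
width: 0.0142
```

```bash
python3 look.py t4 top 110 170 210 270 6; python3 look.py w4 wrist
python3 -c "
from h import *;import json
print(toR(json.load(open('pics/w4.json'))['ee_pos']))"
```

```text
5.4 [0.564, 0.1397, 0.0828] [[0.0, 0.993, 0.119], [0.0, 0.119, -0.993], [-1.0, 0.0, -0.0]] [-0.72  0.75 -1.67] 0.0142 [-0.101, 0.864, -0.302, 1.853, 0.492, 0.499, -0.622]
5.45 [0.5631, 0.1396, 0.0827] [[-0.001, 0.993, 0.119], [-0.0, 0.119, -0.993], [-1.0, -0.001, 0.0]] [-0.44 -0.63 -1.28] 0.0141 [-0.102, 0.864, -0.302, 1.854, 0.492, 0.499, -0.622]
[-0.13849868  0.01279055]
```

View pics/t4c.png

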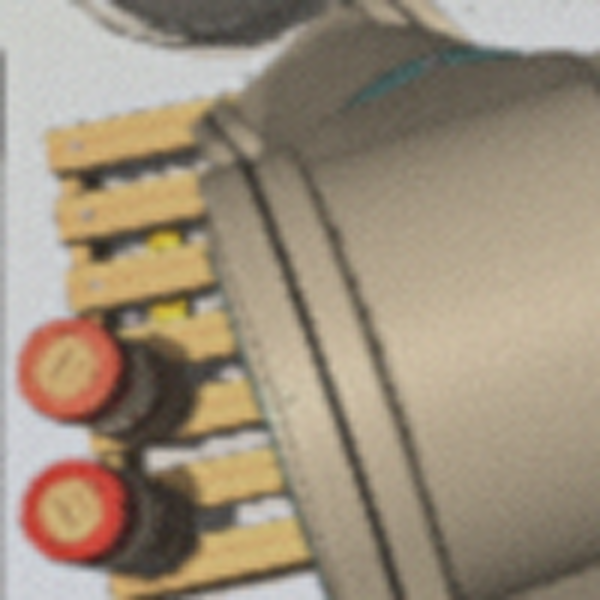

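View pics/w4.png

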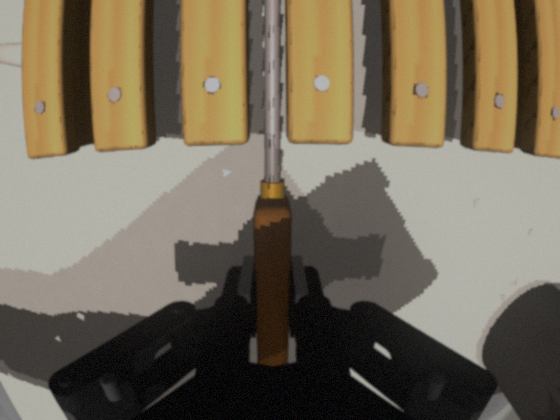

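Request:
drive_tool(moves=[[[0,0,0,-0.002,0,0,0],[0,0.0012,-0.01,0,0,0,0],[0,0.0012,-0.01,0,0,0,0],[0,0.0018,-0.015,0,0,0,0],[0,0.0018,-0.015,0,0,0,0],[0,0,0,0,0,0,0]]])

```text
t: 6.25
ee_pos: [0.5702, 0.087, 0.0808]
ee_rot: [[-0.0, 0.993, 0.116], [-0.002, 0.116, -0.993], [-1.0, -0.001, 0.002]]
wrist_force: [-0.1, 0.6, -1.5]
width: 0.0144
```

```bash
python3 look.py t5 top 110 170 210 270 6
```

```text
6.25 [0.5702, 0.087, 0.0808] [[-0.0, 0.993, 0.116], [-0.002, 0.116, -0.993], [-1.0, -0.001, 0.002]] [-0.1   0.58 -1.47] 0.0144 [-0.008, 0.865, -0.306, 1.864, 0.512, 0.492, -0.554]
```

View pics/t5c.png

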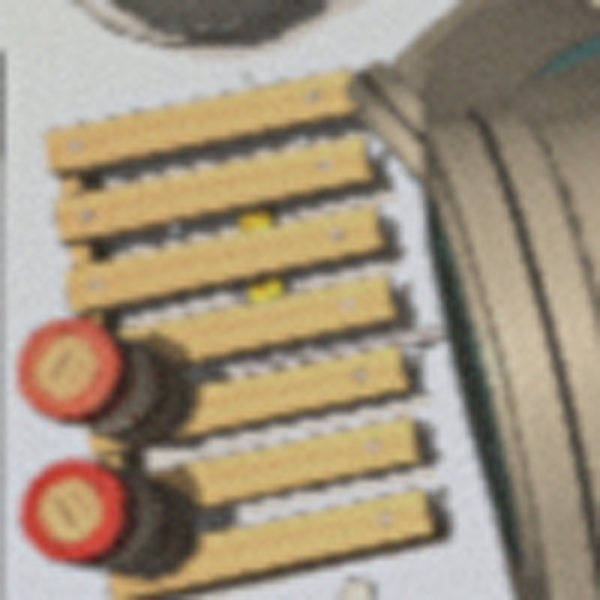

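Request:
drive_tool(moves=[[[0,0.0024,-0.02,0,0,0,0],[0,0.0024,-0.02,0,0,0,0],[0,0.0024,-0.02,0,0,0,0],[0,0.0024,-0.02,0,0,0,0],[0,0.0024,-0.02,0,0,0,0],[0,0.0024,-0.02,0,0,0,0],[0,0.0024,-0.02,0,0,0,0],[0,0.0024,-0.02,0,0,0,0],[0,0.0024,-0.02,0,0,0,0],[0,0,0,0,0,0,0]]])

```text
t: 7.55
ee_pos: [0.5913, -0.0935, 0.0807]
ee_rot: [[-0.001, 0.993, 0.115], [-0.002, 0.115, -0.993], [-1.0, -0.001, 0.002]]
wrist_force: [0.8, 0.5, -1.0]
width: 0.0143
```

```bash
python3 look.py t6 top 110 150 310 300 4
```

```text
7.55 [0.5913, -0.0935, 0.0807] [[-0.001, 0.993, 0.115], [-0.002, 0.115, -0.993], [-1.0, -0.001, 0.002]] [ 0.8   0.47 -1.02] 0.0143 [0.33, 0.89, -0.359, 1.801, 0.553, 0.552, -0.27]
```

View pics/t6c.png

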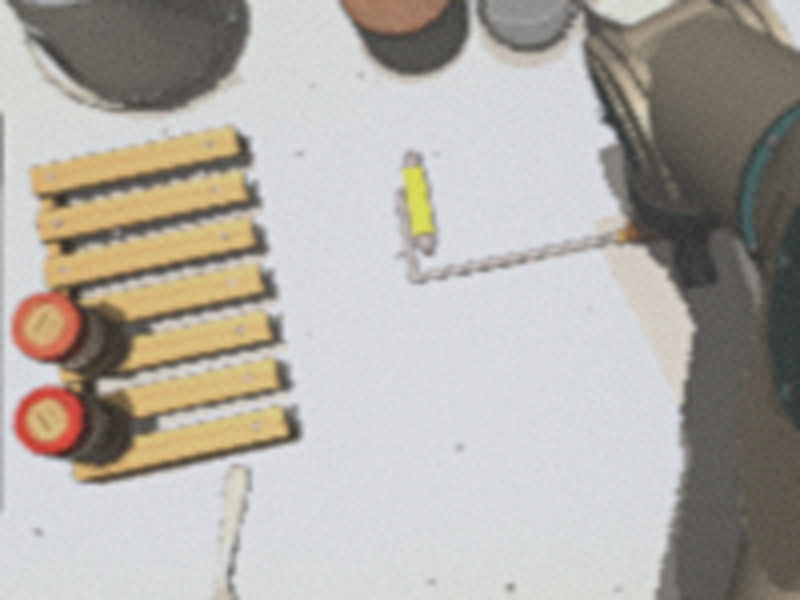

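Request:
drive_tool(moves=[[[0,-0.0018,0.015,0,0,0,0],[0,0,0,0.02,0,0,0],[0,0,0,0.025,0,0,0],[0,-0.04,-0.028,0,0,0,0],[0,-0.04,-0.028,0,0,0,0],[0,-0.04,-0.028,0,0,0,0],[0,-0.04,-0.028,0,0,0,0],[0,0,0,-0.025,0,0,0],[0,0,0,-0.015,0,0,0],[0,0,0,0,0,0,0]]])

```text
t: 8.85
ee_pos: [0.4301, -0.1864, 0.0863]
ee_rot: [[-0.0, 0.993, 0.121], [-0.0, 0.121, -0.993], [-1.0, -0.0, 0.0]]
wrist_force: [-0.3, 0.7, -0.5]
width: 0.0145
```

Request:
drive_tool(moves=[[[0,0,0,-0.004,0,0,0],[0,0,0,-0.0025,0,0,0],[0,0,0,0,0,0,0]]])

```text
t: 9.22
ee_pos: [0.4303, -0.1869, 0.0801]
ee_rot: [[0.001, 0.993, 0.12], [-0.0, 0.12, -0.993], [-1.0, 0.001, 0.001]]
wrist_force: [-0.4, -0.0, 4.4]
width: 0.0142
```

Run:
```python
from h import *
c=lambda u,v:(110+u/4,150+v/4)
a=px2w(c(413,154),.008);b=px2w(c(427,247),.008);m=px2w(c(419,201),.016)
print(a,b,(a+b)/2,m,np.degrees(np.arctan2(*(a-b)[1::-1])),np.linalg.norm(a-b))
```

```text
[0.66149649 0.09845458 0.008     ] [0.58973544 0.09206486 0.008     ] [0.62561597 0.09525972 0.008     ] [0.6231128  0.09497613 0.016     ] 5.08829071574633 0.07204497054937313
```

Request:
drive_tool(moves=[[[0.3,0,0,0,0,0,0],[0.6,0,0,0,0,0,0],[1,0,0,0,0,0,0],[1,0,0,0.03,0,0,0],[1,0,0,0.05,0,0,0],[1,0.0217,0.0313,0.02,0,0,9.8],[1,0.0217,0.0313,0,0,0,9.8],[1,0.0217,0.0313,0,0,0,9.8],[1,0.0217,0.0313,0,0,0,9.8]]])

```text
t: 10.35
ee_pos: [0.517, -0.0611, 0.1795]
ee_rot: [[-0.0, 0.69, 0.724], [-0.0, 0.724, -0.69], [-1.0, -0.0, 0.0]]
wrist_force: [0.8, -0.6, -1.0]
width: 0.0855
```

Request:
drive_tool(moves=[[[1,0.0217,0.0313,0,0,0,9.8],[1,0.0217,0.0313,0,0,0,9.8],[1,0.0217,0.0313,0,0,0,9.8],[1,0.0217,0.0313,0,0,0,9.8],[1,0.0217,0.0313,0,0,0,9.8],[1,0,0,0,0,0,0],[1,0,0,0,0,0,0]]])

```text
t: 11.22
ee_pos: [0.6244, 0.0938, 0.1788]
ee_rot: [[-0.002, -0.087, 0.996], [-0.001, 0.996, 0.087], [-1.0, -0.001, -0.002]]
wrist_force: [0.1, -0.7, -0.3]
width: 0.0855
```

```bash
python3 look.py w7 wrist;python3 look.py t7 top 110 150 360 300 3
```

```text
11.22 [0.6244, 0.0938, 0.1788] [[-0.002, -0.087, 0.996], [-0.001, 0.996, 0.087], [-1.0, -0.001, -0.002]] [ 0.13 -0.68 -0.31] 0.0855 [0.291, 0.908, -0.873, 1.663, 0.817, 0.978, 0.777]
11.28 [0.6244, 0.0932, 0.1789] [[-0.001, -0.087, 0.996], [-0.002, 0.996, 0.087], [-1.0, -0.002, -0.001]] [-0.98 -0.56 -0.31] 0.0854 [0.292, 0.908, -0.873, 1.663, 0.818, 0.978, 0.777]
```

View pics/w7.png

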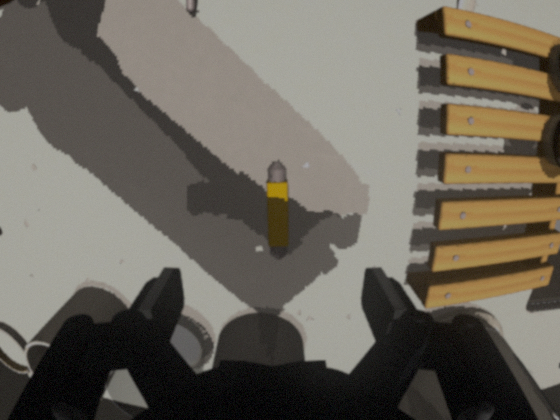

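View pics/t7c.png

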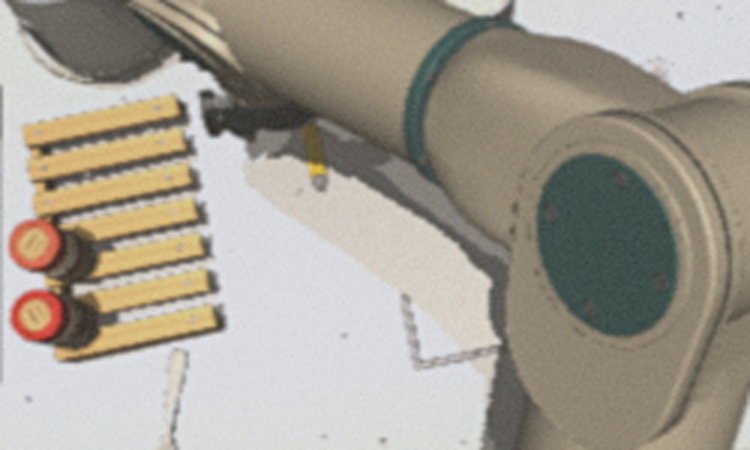

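Run:
```python
from h import *; import json
s=json.load(open("pics/w7.json"));P,R=np.array(s["ee_pos"]),np.array(s["ee_rot"])
L={}
for n,p,z in [("bn",(277,182),.016),("bf",(278.5,246),.010),("tn",(276,160),.008),("tf",(279.5,257),.008),("canL",(216,340),.0)]:
    L[n]=wpx2w(p,z,P,R);print(n,L[n])
d=L["bf"]-L["bn"];print(np.degrees(np.arctan2(d[1],d[0])),np.linalg.norm(d))
d=L["tf"]-L["tn"];print(np.degrees(np.arctan2(d[1],d[0])),np.linalg.norm(d),(L["tf"]+L["tn"])/2)
```

```text
bn [0.59954937 0.09435899 0.016     ]
bf [0.65332531 0.10058567 0.01      ]
tn [0.5845431  0.09234502 0.008     ]
tf [0.66409295 0.10246568 0.008     ]
canL [0.7676818  0.04900978 0.        ]
6.6048249709950495 0.05446672241043511
7.2504545267775296 0.08019106500794926 [0.62431802 0.09740535 0.008     ]
```

Request:
drive_tool(moves=[[[1,0,0.003,-0.05,0,0,1.5],[1,0,0,-0.04,0,0,0],[1,0,0,-0.011,0,0,0],[1,0,0,0,0,0,0],[0.5,0,0,0,0,0,0],[0,0,0,0,0,0,0],[0,0,0,0,0,0,0],[0,0,0,0,0,0,0]]], grip_force=80)

```text
t: 12.32
ee_pos: [0.6253, 0.0977, 0.0792]
ee_rot: [[0.001, -0.114, 0.993], [-0.0, 0.993, 0.114], [-1.0, -0.0, 0.001]]
wrist_force: [-5.7, -2.2, 8.7]
width: 0.0136
```

```bash
python3 look.py w8 wrist
```

```text
12.32 [0.6253, 0.0977, 0.0792] [[0.001, -0.114, 0.993], [-0.0, 0.993, 0.114], [-1.0, -0.0, 0.001]] [-5.67 -2.19  8.7 ] 0.0136 [0.24, 1.034, -0.78, 1.695, 0.951, 0.837, 0.704]
```

View pics/w8.png

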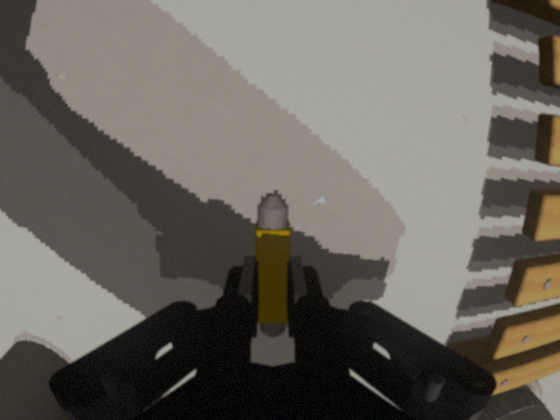

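Request:
drive_tool(moves=[[[0,0,0,0.04,0,0,0],[0,0,0,0.05,0,0,0],[0,0,-0.04,0.03,0,0,0],[0,0,-0.05,0,0,0,1],[0,0,-0.05,0,0,0,1],[0,0,-0.05,0,0,0,1],[0,0,-0.05,0,0,0,1],[0,0,-0.05,0,0,0,1],[0,-0.004,-0.05,0,0,0,1],[0,0,0,0,0,0,0]]])

```text
t: 13.62
ee_pos: [0.6192, -0.2493, 0.1967]
ee_rot: [[-0.003, -0.208, 0.978], [-0.004, 0.978, 0.208], [-1.0, -0.003, -0.004]]
wrist_force: [-0.0, -0.1, -3.7]
width: 0.0133
```

```bash
python3 - <<'E'
from h import *; import json
s=json.load(open("pics/w8.json"));P,R=np.array(s["ee_pos"]),np.array(s["ee_rot"])
for n,p,z in [("bn",(273,231),.016),("tn",(272.5,193),.008),("bf",(272,322),.008)]:
    w=wpx2w(p,z,P,R);print(n,w,R.T@(w-P))
E
python3 look.py w9 wrist; python3 look.py t9 top 220 140 380 260 5;python3 look.py s9 side 240 170 360 270 6
```

```text
bn [0.60010605 0.09459451 0.016     ] [ 0.06319384 -0.00016853 -0.02539968]
tn [0.58499585 0.09263191 0.008     ] [ 0.07118387 -0.00038795 -0.04064045]
bf [0.65633253 0.10056865 0.008     ] [ 0.07123128 -0.00065874  0.03113585]
13.62 [0.6192, -0.2493, 0.1967] [[-0.003, -0.208, 0.978], [-0.004, 0.978, 0.208], [-1.0, -0.003, -0.004]] [-0.   -0.07 -3.66] 0.0133 [0.825, 0.95, -0.939, 1.541, 0.837, 1.093, 1.461]
13.68 [0.6199, -0.2453, 0.1973] [[-0.002, -0.213, 0.977], [-0.001, 0.977, 0.213], [-1.0, -0.0, -0.002]] [-0.21  1.12 -2.41] 0.0136 [0.822, 0.949, -0.942, 1.543, 0.835, 1.092, 1.461]
13.72 [0.6204, -0.2427, 0.1978] [[-0.001, -0.216, 0.976], [0.001, 0.976, 0.216], [-1.0, 0.001, -0.001]] [-0.22  1.04 -2.37] 0.0135 [0.82, 0.949, -0.944, 1.545, 0.834, 1.092, 1.46]
```

View pics/w9.png

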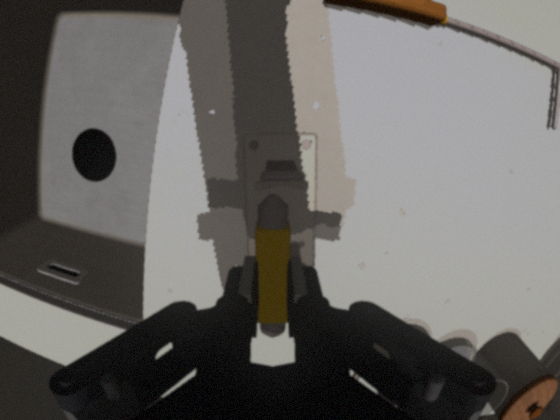

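View pics/s9c.png

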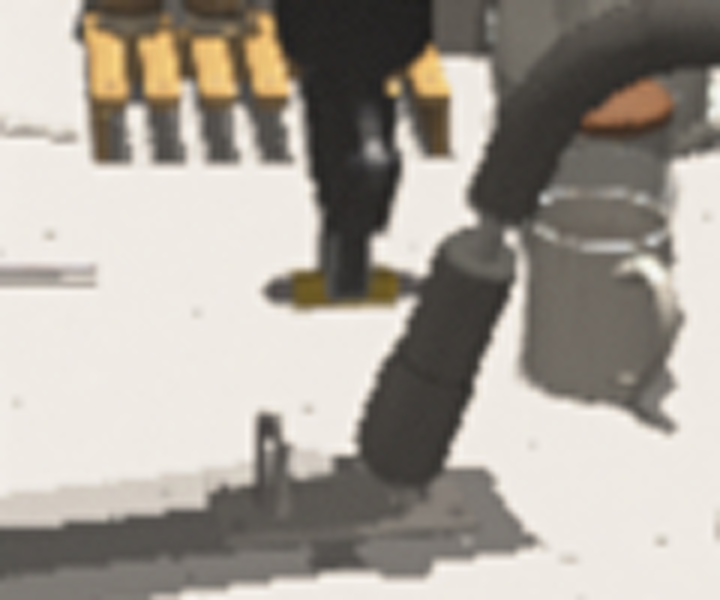

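View pics/t9c.png

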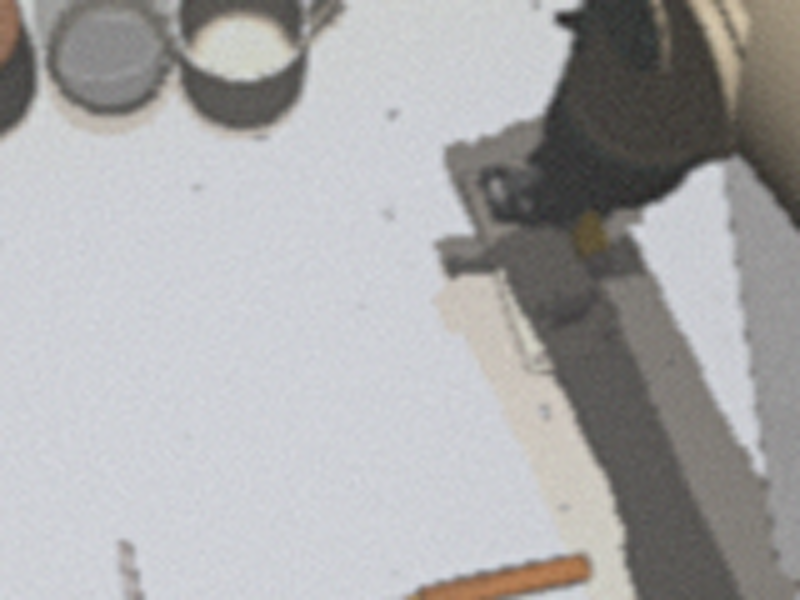

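Run:
```python
import cv2,numpy as np
i=cv2.imread("pics/w9.png")[115:255,205:355].astype(float)
i=255*(np.clip(i/255,0,1))**0.6
cv2.imwrite("pics/w9c.png",cv2.resize(i.astype(np.uint8),None,fx=4,fy=4,interpolation=cv2.INTER_CUBIC))
```

```text
(no output)
```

View pics/w9c.png

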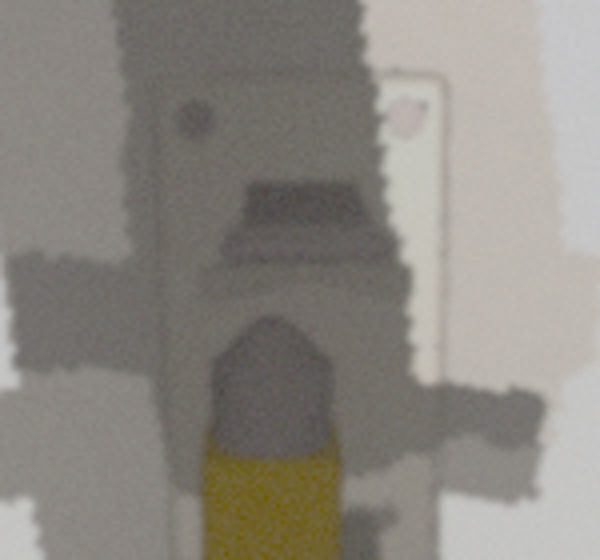

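Run:
```python
from h import *; import json
s=json.load(open("pics/w9.json"));P,R=np.array(s["ee_pos"]),np.array(s["ee_rot"])
q=lambda u,v:(205+u/4,115+v/4)
g=lambda u,v,z:wpx2w(q(u,v),z,P,R)
nl,nr=g(158,76,.008),g(446,72,.008)
l2,r2=g(169,490,.008),g(436,490,.008)
print(nl,nr,np.linalg.norm(nl-nr))
d=((l2-nl)+(r2-nr));a=np.arctan2(d[1],d[0]);print("yaw",np.degrees(a),[np.degrees(np.arctan2(*x[1::-1])) for x in (l2-nl,r2-nr)], "perp",np.degrees(np.arctan2((nr-nl)[1],(nr-nl)[0]))-90)
u=np.array([np.cos(a),np.sin(a),0]); print("center",(nl+nr)/2+.065*u)
print("screws mid",(g(195,120,.008)+g(405,118,.008))/2)
print("clip",g(303,205,.052),g(303,185,.0548))
print("spindle yaw",np.degrees(np.arctan2(R[1,2],R[0,2])), "tip",g(271,316,P[2]-.071), g(271,458,P[2]-.063))
# predicted pixels for model hyp
for c,ang in [((.6214,-.2440),12.8)]:
    a=np.radians(ang);Rz=np.array([[np.cos(a),-np.sin(a)],[np.sin(a),np.cos(a)]])
    for m,z in [((-.065,.03),.008),((-.065,-.03),.008),((-.0388,0),.0523)]:
        w=np.array(c)+Rz@np.array(m); p=wproj([*w,z],P,R); print(m,(p-[205,115])*4)
```

```text
[ 0.5667992  -0.28424105  0.008     ] [ 0.55382749 -0.22835179  0.008     ] 0.057374854486445845
yaw 12.463575032030663 [np.float64(12.289811447019488), np.float64(12.635285881771422)] perp 13.066806831631013
center [ 0.62378152 -0.24226819  0.008     ]
screws mid [ 0.56939059 -0.25476394  0.008     ]
clip [ 0.57904927 -0.25306066  0.052     ] [ 0.57528512 -0.25394619  0.0548    ]
spindle yaw 12.029840024082294 tip [ 0.57973551 -0.25824365  0.12570792] [ 0.59348256 -0.25529357  0.13370792]
(-0.065, 0.03) [445.01607667  59.21438176]
(-0.065, -0.03) [143.40019614  62.2913684 ]
(-0.0388, 0) [300.05756382 231.62371084]
```

Request:
drive_tool(moves=[[[0,0.001,-0.0005,-0.03,0,0,0],[0,0,0,-0.026,0,0,0],[0,0,0,0,0,0,0],[0,0,0,0,0,0,0]]])

```text
t: 14.28
ee_pos: [0.6226, -0.242, 0.143]
ee_rot: [[0.001, -0.219, 0.976], [0.001, 0.976, 0.219], [-1.0, 0.0, 0.001]]
wrist_force: [0.4, 0.0, -1.6]
width: 0.0134
```

```bash
python3 look.py w10 wrist 190 110 350 350 3;python3 look.py s10 side 240 210 360 290 6; python3 look.py t10 top 290 140 370 230 6
python3 - <<'E'
import cv2,numpy as np
i=cv2.imread("pics/w10.png")[130:280,205:355].astype(float)
i=255*(np.clip(i/255,0,1))**0.6
cv2.imwrite("pics/w10c.png",cv2.resize(i.astype(np.uint8),None,fx=4,fy=4,interpolation=cv2.INTER_CUBIC))
E
```

```text
14.28 [0.6226, -0.242, 0.143] [[0.001, -0.219, 0.976], [0.001, 0.976, 0.219], [-1.0, 0.0, 0.001]] [ 0.41  0.03 -1.65] 0.0134 [0.8, 1.013, -0.9, 1.57, 0.897, 1.015, 1.419]
14.32 [0.6228, -0.2423, 0.1434] [[0.002, -0.218, 0.976], [0.0, 0.976, 0.218], [-1.0, -0.0, 0.002]] [ 0.17  0.19 -1.93] 0.0135 [0.8, 1.012, -0.9, 1.57, 0.897, 1.015, 1.419]
14.38 [0.6229, -0.2425, 0.1436] [[0.002, -0.218, 0.976], [-0.0, 0.976, 0.218], [-1.0, -0.001, 0.002]] [-0.19 -0.11 -2.63] 0.0137 [0.8, 1.012, -0.9, 1.57, 0.897, 1.015, 1.419]
```

View pics/w10c.png

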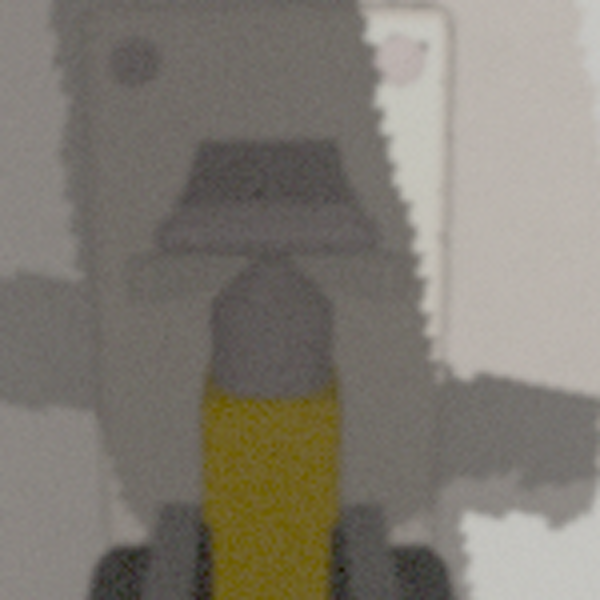

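View pics/s10c.png

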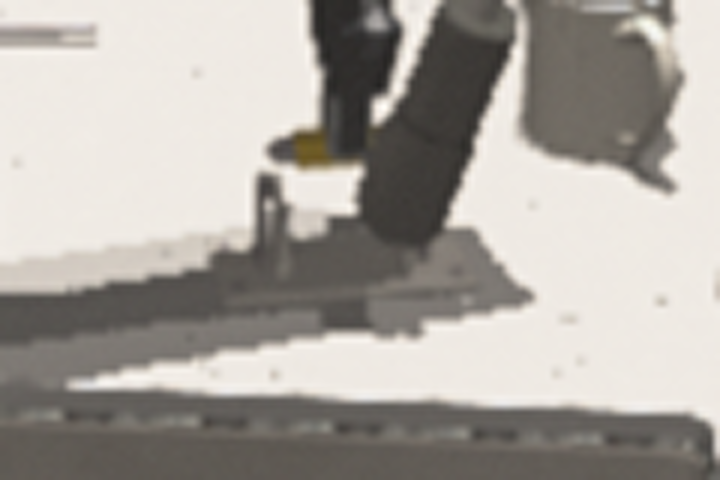

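View pics/w10.png

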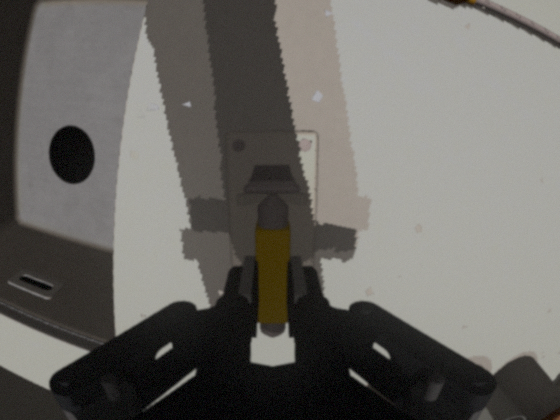

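Run:
```python
from h import *; import json
s=json.load(open("pics/w10.json"));P,R=np.array(s["ee_pos"]),np.array(s["ee_rot"])
q=lambda u,v:(205+u/4,130+v/4)
g=lambda u,v,z:wpx2w(q(u,v),z,P,R)
def T(w): return np.round((R.T@(w-P))*1000,1)
print("bar c",T(g(269,230,.0523)),"bar top edge(205)",T(g(269,207,.0523)),"bot(250)",T(g(269,251,.0523)))
print("dark top",T(g(269,140,.0523)), "cradle line 300", T(g(269,300,.056)),T(g(269,256,.056)))
nl,nr=g(88,10,.008),g(448,10,.008);print("near edge",T(nl),T(nr))
print("edge",T(g(100,420,.008)),T(g(440,420,.008)))
print("screws",T(g(133,60,.008)),T(g(402,58,.008)))
print("tip",T(g(270,252,P[2]-.071)),"body",T(g(270,400,P[2]-.063)))
```

```text
bar c [ 90.6  -0.5 -38.3] bar top edge(205) [ 90.6  -0.5 -41.3] bot(250) [ 90.6  -0.5 -35.6]
dark top [ 90.6  -0.5 -50. ] cradle line 300 [ 86.9  -0.5 -30.1] [ 86.9  -0.5 -35.9]
near edge [134.9 -29.1 -63.3] [134.9  27.7 -63.3]
edge [135.  -29.6   6.2] [135.   28.8   6.2]
screws [134.9 -22.1 -55.2] [134.9  20.5 -55.5]
tip [ 71.   -0.4 -40.7] body [ 63.   -0.4 -26. ]
```

Request:
drive_tool(moves=[[[0,0.0005,0,-0.008,0,0,0],[0,0,0,-0.005,0,0,0],[0,0,0,-0.003,0,0,0],[0,0,0,0,0,0,0]]], grip_force=110)

```text
t: 14.92
ee_pos: [0.6236, -0.2427, 0.1279]
ee_rot: [[0.003, -0.218, 0.976], [-0.0, 0.976, 0.218], [-1.0, -0.001, 0.002]]
wrist_force: [0.1, -0.1, 5.0]
width: 0.0123
```

Request:
drive_tool(moves=[[[0,0,0,-0.002,0,0,0],[0,0,0,-0.002,0,0,0],[0,0,0,0,0,0,0]]])

```text
t: 15.3
ee_pos: [0.6228, -0.243, 0.1224]
ee_rot: [[0.001, -0.218, 0.976], [-0.0, 0.976, 0.218], [-1.0, -0.0, 0.001]]
wrist_force: [0.9, -0.1, -0.8]
width: 0.0123
```

Request:
drive_tool(moves=[[[0,0,0,-0.003,0,0,0],[0,0,0,-0.002,0,0,0],[0,0,0,0,0,0,0],[0,0,0,0,0,0,0]]])

```text
t: 15.8
ee_pos: [0.6224, -0.2424, 0.1173]
ee_rot: [[-0.0, -0.218, 0.976], [0.001, 0.976, 0.218], [-1.0, 0.001, -0.0]]
wrist_force: [-0.6, 1.0, -0.9]
width: 0.0122
```

```bash
python3 look.py w11 wrist;  python3 - <<'E'
import cv2,numpy as np
i=cv2.imread("pics/w11.png")[130:280,205:355].astype(float)
i=255*(np.clip(i/255,0,1))**0.6
cv2.imwrite("pics/w11c.png",cv2.resize(i.astype(np.uint8),None,fx=4,fy=4,interpolation=cv2.INTER_CUBIC))
E
```

```text
15.8 [0.6224, -0.2424, 0.1173] [[-0.0, -0.218, 0.976], [0.001, 0.976, 0.218], [-1.0, 0.001, -0.0]] [-0.65  1.02 -0.9 ] 0.0122 [0.791, 1.043, -0.878, 1.578, 0.926, 0.982, 1.4]
```

View pics/w11c.png

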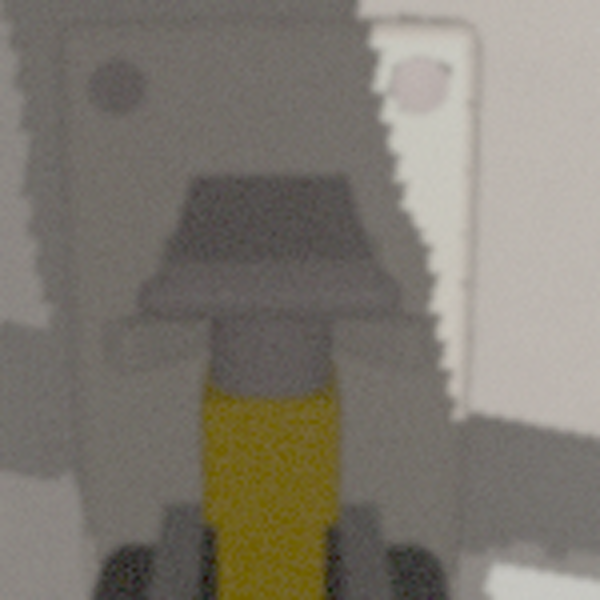

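Request:
drive_tool(moves=[[[0,0,0,-0.0015,0,0,0],[0,0,0,-0.001,0,0,0],[0,0,0,0,0,0,0]]])

```text
t: 16.23
ee_pos: [0.6225, -0.2423, 0.117]
ee_rot: [[-0.0, -0.218, 0.976], [-0.001, 0.976, 0.218], [-1.0, -0.0, -0.0]]
wrist_force: [-4.3, 1.9, 13.1]
width: 0.0124
```

Request:
drive_tool(moves=[[[0,0,0,0.0015,0,0,0],[0.3,0,0,0,0,0,0],[0.6,0,0,0,0,0,0],[0.6,0,0,0,0,0,0],[0.6,0,0,0.03,0,0,0],[0.6,0,0,0.04,0,0,0],[0.6,-0.03,0,0.04,0,0,0],[0.6,-0.05,0,0,0,0,0],[0.6,0,0,0,0,0,0]]])

```text
t: 17.35
ee_pos: [0.5387, -0.2438, 0.2263]
ee_rot: [[-0.005, -0.217, 0.976], [-0.002, 0.976, 0.217], [-1.0, -0.001, -0.005]]
wrist_force: [0.7, 0.6, 0.6]
width: 0.0511
```

```bash
python3 look.py w12 wrist 170 200 370 350 4; python3 look.py s12 side 240 210 360 290 6; python3 look.py t12 top 230 150 370 270 5
```

```text
17.35 [0.5387, -0.2438, 0.2263] [[-0.005, -0.217, 0.976], [-0.002, 0.976, 0.217], [-1.0, -0.001, -0.005]] [0.69 0.57 0.55] 0.0511 [0.942, 0.835, -0.987, 1.744, 0.809, 1.031, 1.441]
17.4 [0.5411, -0.2437, 0.2265] [[-0.001, -0.217, 0.976], [-0.001, 0.976, 0.217], [-1.0, -0.001, -0.001]] [0.52 0.04 0.63] 0.0512 [0.94, 0.836, -0.987, 1.74, 0.809, 1.031, 1.441]
17.45 [0.5426, -0.2435, 0.2266] [[0.001, -0.217, 0.976], [-0.001, 0.976, 0.217], [-1.0, -0.001, 0.0]] [ 0.18 -0.12 -0.9 ] 0.0511 [0.939, 0.837, -0.988, 1.737, 0.809, 1.03, 1.441]
```

View pics/w12.png

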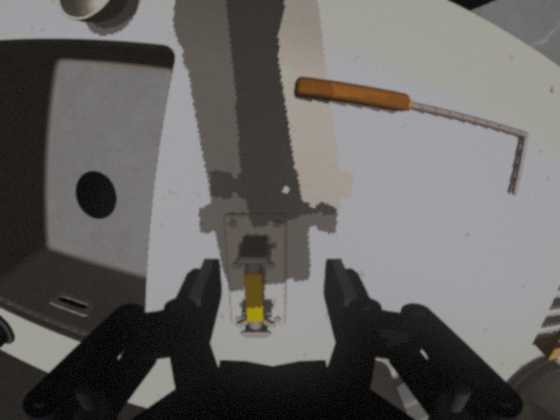

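View pics/s12c.png

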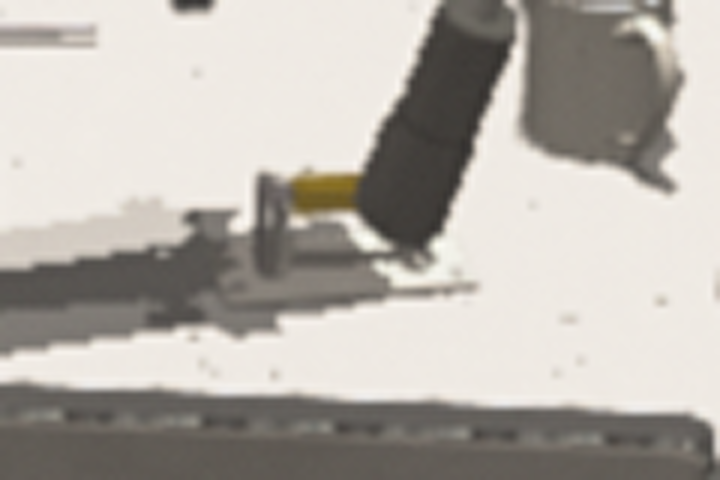

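View pics/t12c.png

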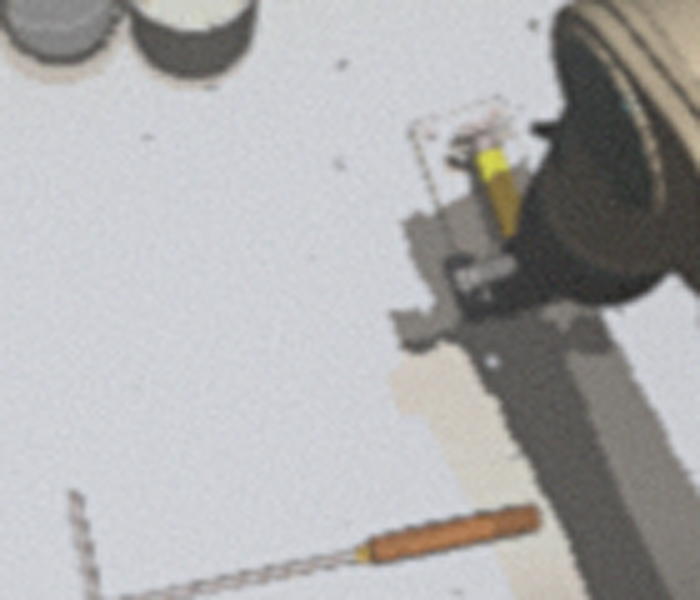

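Run:
```python
import cv2,numpy as np
i=cv2.imread("pics/w12.png")[200:350,190:330].astype(float)
i=255*(np.clip(i/255,0,1))**0.6
cv2.imwrite("pics/w12c.png",cv2.resize(i.astype(np.uint8),None,fx=4,fy=4,interpolation=cv2.INTER_CUBIC))
```

```text
(no output)
```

View pics/w12c.png

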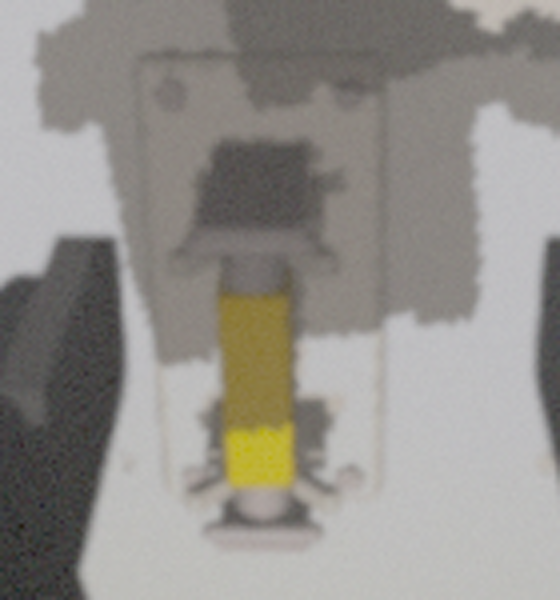

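Request:
drive_tool(moves=[[[0.6,-0.01,0.05,0.02,0,0,0],[0.6,-0.01,0.05,0.01,0,0,0],[0.6,-0.01,0.05,0,0,0,0],[0.6,0,0.05,0,0,0,0],[0.6,0,0.05,0,0,0,0],[0.6,0,0,0,0,0,0],[0.6,0,0,0,0,0,0]]])

```text
t: 18.38
ee_pos: [0.5133, 0.0074, 0.2562]
ee_rot: [[0.0, -0.218, 0.976], [-0.0, 0.976, 0.218], [-1.0, -0.0, 0.0]]
wrist_force: [0.3, -0.4, -0.3]
width: 0.0515
```

```bash
python3 look.py t13 top 285 160 365 240 7; python3 look.py s13 side
```

```text
18.38 [0.5133, 0.0074, 0.2562] [[0.0, -0.218, 0.976], [-0.0, 0.976, 0.218], [-1.0, -0.0, 0.0]] [ 0.27 -0.35 -0.31] 0.0515 [0.573, 0.695, -1.019, 1.93, 0.737, 0.947, 0.982]
18.43 [0.5132, 0.0065, 0.256] [[-0.0, -0.217, 0.976], [-0.0, 0.976, 0.217], [-1.0, -0.0, -0.0]] [-0.03 -0.42  0.31] 0.0511 [0.575, 0.695, -1.018, 1.93, 0.737, 0.947, 0.982]
```

View pics/t13c.png

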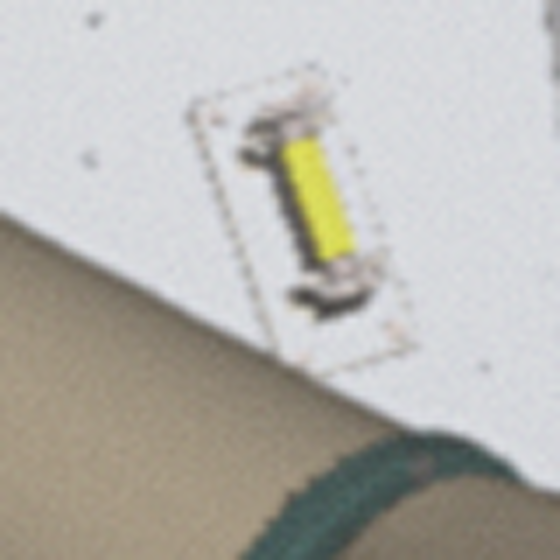

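View pics/t13.png

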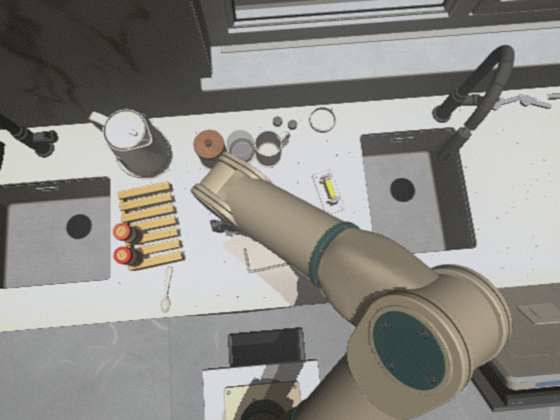

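View pics/s13.png

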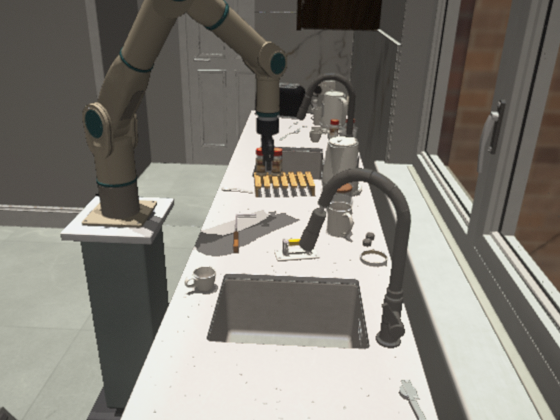

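Run:
```python
from h import *; import json
q=lambda u,v:(285+u/7,160+v/7)
a=px2w(q(298,140),.054);b=px2w(q(338,260),.054);print((a+b)/2,np.linalg.norm(a-b),np.degrees(np.arctan2(*(a-b)[1::-1])))
s=json.load(open("pics/w12.json"));P,R=np.array(s["ee_pos"]),np.array(s["ee_rot"])
q=lambda u,v:(190+u/4,200+v/4)
for n,p,z in [("near body",(256,294),.054),("far body",(262,488),.054),("near bar",(254,250),.0523),("far bar",(264,533),.0523),("nb top",(254,230),.0548),("fb",(264,545),.0548)]:
    w=wpx2w(q(*p),z,P,R);print(n,w,R.T@(w-P))
```

```text
[ 0.6201279  -0.24283827  0.054     ] 0.05301377147931853 11.49493595073473
near body [ 0.59704463 -0.24752397  0.054     ] [ 0.17199719 -0.01611092  0.05700247]
far body [ 0.64788549 -0.23619703  0.054     ] [ 0.17173714 -0.0161032   0.10908917]
near bar [ 0.58764523 -0.24990713  0.0523    ] [ 0.17374587 -0.01639258  0.04731842]
far bar [ 0.66266511 -0.23291268  0.0523    ] [ 0.17336154 -0.0161073   0.12423763]
nb top [ 0.58178887 -0.25092933  0.0548    ] [ 0.17127524 -0.01612046  0.04136747]
fb [ 0.66433713 -0.23247665  0.0548    ] [ 0.17085289 -0.01604783  0.12595194]
```

```bash
python3 -c "
from plant import bot
print(bot.hand_in())"
```

```text
the job is handed in; nothing more can be done
None
```

The spindle is out of the riser gap and pressed into the holder with both clips over its ends. The bent rod lies flat on the worktop, clear of the riser. I handed the job in after about 18.5 s of robot time; the limit is 64 s.

1. **Fishing out:** I slid the rod in on the free near side and moved its toe behind the spindle, with no contact force felt. Then I drew the spindle straight out onto the open worktop.
2. **Rod:** I laid it flat near where it started and let go before touching the spindle.
3. **Seating:** I lined the spindle up over the holder with the wrist camera and pressed straight down. It gave way about 5 to 6 mm above home. It then bottomed firmly with 13 N at the home height.

**Last checks:**
- **Clips:** the wrist picture shows both clip bars across the stub ends, about 77 mm apart (nominal 77.6 mm).
- **Spindle:** its body measures 52 to 53 mm at seat height, so it lies level. Its centre is within about 1 to 3 mm of the seat.
- **Surroundings:** everything else looks to be where it was, though the arm hid part of the rod in the last overall picture. The gripper was clear of everything.

**Disagreements:**
- The top and wrist cameras differed by about 3 mm on the holder's position and 4 to 5 mm on the riser's, so I aligned each step within a single camera's view.
- I read about 7 N while pressing, just before it gave way, below the stated 10 to 15 N. That was a reading between steps and probably missed the peak.

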